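# Push the used razor head into the blade box with an old toothbrush

## Task

A used razor head lies in the narrow channel of the blade box and must not be touched with the fingers. Pick up the old bamboo toothbrush, hold it level in line with the channel, and push the razor head along and out of the far end with the tip of the brush so that it drops into the catch box. Then lay the toothbrush flat on the shelf again, and leave the tweezers where they lie.

Things in the scene. Friction and masses are not known exactly. Their poses are not given: they have to be found in the camera images.
- bladebox: White fixed blade box. Origin: on the shelf under the centre of the channel mouth; x = feed direction, to the robot's left (+y) within 20 deg; z up. Open-topped channel, red walls, x 0 (mouth) to 75 mm (far end), both ends open: floor 45 mm, wall tops 65 mm above the shelf, 36 mm wide inside, 46 outside. Catch box x 75 to 165 mm, open-topped, 68 mm wide inside, inner floor 4 mm, rim 65 mm up.
- cartridge: Used razor head: blue cartridge with steel blade strips on top, 38 mm long (x, along the channel), 24 wide, 13 tall, 15 g, loose. Origin: centre of its underside. Starts on the channel floor, rear end 4 to 16 mm inside the mouth; slides freely. Once its middle is past the channel's far end it tips into the catch box.
- brush_mid (a point): Bamboo toothbrush lying on the shelf, bristles up, 190 mm long, 22 g. Point: half-way along, half-way up the handle (5 mm above the underside). x points to the butt, to the robot's left (+y) within 20 deg at the start; butt end at +95 mm, head end at -95 mm. Handle, 14 wide, 10 thick, dark band near the butt, x -45 to +95 mm; then thin neck, head 13 wide, white bristles up to 16 mm.
- tweezers: Steel tweezers lying on the shelf near the toothbrush, 96 mm long (x), 11 mm wide, 8 mm tall; origin at the middle of the underside. Not needed: leave them alone.
Mind the look-alikes: they are no part of the job. Of the things that look like the part that bears brush_mid, take the one that is farthest to the robot's right at the start.

How it is judged (in metres and radians):
On the way, in this order (a step that is already met when the one before it is completed fails the run):
1. the tip of the level toothbrush is inside the channel mouth, in line with the channel (y of brush_mid in the frame of bladebox between -0.03 and 0.03 m and angle between the x axis of brush_mid and the x axis of bladebox, either way round below 0.26 rad and z of brush_mid in the frame of bladebox between 0.045 and 0.08 m and x of brush_mid in the frame of bladebox above -0.092 m), for 0.02 s.
2. the razor head passes the far end of the channel while the toothbrush reaches well into the channel behind it (y of brush_mid in the frame of bladebox between -0.03 and 0.03 m and angle between the x axis of brush_mid and the x axis of bladebox, either way round below 0.26 rad and z of brush_mid in the frame of bladebox between 0.045 and 0.08 m and x of brush_mid in the frame of bladebox above -0.065 m and x of cartridge in the frame of bladebox above 0.076 m).
At the end, for the whole second after the job is handed in: The razor head lies at rest inside the catch box (its underside centre less than 40 mm above the shelf and between the box walls), and the toothbrush lies released on the shelf, its middle less than 15 mm above the surface (x of cartridge in the frame of bladebox between 0.076 and 0.166 m and y of cartridge in the frame of bladebox between -0.036 and 0.036 m and z of cartridge in the frame of bladebox below 0.04 m and linear speed of cartridge below 0.02 m/s and height (world z) of brush_mid below 0.015 m); the robot touches nothing.
It fails at once if the fingers touch the razor head (contact force between the fingers and cartridge above 0.2 N).
It fails at once if the tweezers are moved more than 30 mm (distance of tweezers from where it was at the start of the episode above 0.03 m).
It also fails if it takes over 45 s, if anything falls off the work surface, if the arm or the gripper's body presses on something with over 40 N, if the wrist force passes 120 N, or if a joint passes its speed limit or range.

## Robot

A 6-joint arm with a two-finger parallel gripper is mounted at the origin on the work surface. World frame = base frame: x ahead of the robot, y to its left, z up, the work surface at z = 0. Lengths are in mm, angles in rad, forces in N, time in s.
With the tool pointing down it reaches from about 400 to 925 mm from the base axis. Payload 12.5 kg.
Tool frame: the origin (TCP) lies midway between the tips of the shut fingers; the grasp point (between the pads) lies 19 mm behind it; z points along the fingers, y is the line along which they close (so a half turn about z gives the same grasp; the last joint's range is limited). The gripper opens to 95 mm and grips with 3 to 60 N. Pads are 20 mm wide; open, the fingers measure 119 mm over their backs; the gripper's body (75 mm by 180 mm) begins 59 mm behind the grasp point.
Start: joints at [-1.226, 0.491, 1.559, -0, 1.092, -0.106], TCP at [272.328, -562.569, 214.661] pointing down, gripper open.
Joint ranges: [-3.1, 3.1], [-0.84, 2.19], [0.05, 2.79], [-1.13, 4.28], [0.06, 2.93], [-2.69, 2.69]. Speed limits (rad/s): [2.22, 2.22, 2.79, 3.14, 3.14, 3.14].

## Interface

Orientations are given as [roll, pitch, yaw] about the fixed x, y, z axes, in that order (R = Rz(yaw) Ry(pitch) Rx(roll)).
In Python, from cell import readout, eyes, env gives the robot as it stands.
- The arm moves only by the tool move_arm, never from a script. Its argument "plan" is a list of rows, each a list of 3 entries, a list of its own where there are three numbers: the turn, a rotation vector about the tool's x, y, z in degrees, then the shift along the tool's x, y, z in m, then the gripper command: -1 is shut, 1 is fully open, values between are in proportion. In form: [[[ax, ay, az], [x, y, z], jaw], ...]. A call has 1 to 5 rows; each row is the pose to reach, as a shift and turn from the pose commanded when the call began, along the tool's axes at that moment; what a row does not reach only later rows make up. A row lasts 1/8 s, in which the tool goes at most 62.5 mm and 10.7 degrees, less where a joint would pass 70% of its speed; a pose out of reach is approached as far as the arm can. A call with a gripper value outside its range is refused whole. The fingers move at their own pace and stop on an object; the grip force is fixed at half the most. Time passes only in rows, so rows that repeat a pose let the fingers close. It gives the time, the measured TCP pose, the force, the opening and the grip force at its end, in the units of the state.
- readout.state(): the state, without advancing time (a new reading comes with each control period).
- eyes.read_camera(name): name is "side" or "top" or "wrist"; returns a dict with "img" (420x560x3 uint8, red, green, blue), "K" (3x3 intrinsics, pixels), "dist" ([k1, k2, p1, p2, k3] as OpenCV has them; the pictures are not rectified), "extrinsics" (4x4, takes a point from camera to world coordinates). Camera axes: x right, y up, looking along -z (the intrinsics and any distortion apply to the point x, -y, -z); pixel columns grow to the right and rows downward; lengths in mm; the calibration is good to about 2 mm. A picture is of the moment at which its call begins. There is no depth.
- env.job_done(): hands the job in; it is judged then, once.
Trained networks look in a picture, given as the dict that the camera call returned (one of the last four; its "shot" number tells which), for a name from the list of things; names that differ only in an ending like _2 or _b are one class to them, and where a whole thing is asked for, a point or a joint stands for the part that bears it (a point fixed in the world has none). Each returns a list of dicts, best first, with "score" (0 to 1); they miss things now and then, are a little off and sometimes report something else, mostly with a low value. They report only what shows in the picture. A call takes as long as a camera call. They do not tell look-alikes from the thing itself.
- eyes.cut_out(picture, name): "mask" (420x560 bool, what is visible of it) and "uv" ([column, row] in pixels, amid what is visible of it).
The state is a dict: "t": time; "joints": joint angles; "qvel": joint speeds; "tau": joint torques, N m; "eef_pos": TCP position; "tcp_rot": TCP orientation; "ft_force": force on the tool from outside, world axes, zero at the start; "moment": the same for the moment, N m; "opening": opening from 0.0 (shut) to 1.0 (fully open); "grip_force": force on a finger pad.
Only numpy, scipy, OpenCV 4.12 (cv2) and the standard library are available. Lean on these libraries where they do the work, as an engineer would, in place of code of your own. Each camera call takes 0.05 s, during which the arm holds its last target. There are 200 camera calls.

## Working session

There is one attempt and no reset: what is moved stays moved. The work goes in short steps, Python scripts to look and compute and a tool call to move; the robot and the scene stay as the last step left them, time stands still between calls to the robot, and variables do not carry over. Pictures are saved under pics/ and viewed, at most 11 in all, crops included, and the job is handed in when it is done.

Besides the shell and the picture viewer there is one more tool, called after "Call:" by a JSON object that holds its "op" and its "data", one argument or row to a line. move_arm: Moves the arm, as the interface text tells. Its arguments: {"type":"object","properties":{"plan":{"type":"array","items":{"type":"array"}}},"required":["plan"]}

```bash
mkdir -p pics
cat > h.py <<'E'
import numpy as np, cv2
from cell import readout, eyes, env
def ray(p,uv):
    u=cv2.undistortPoints(np.array([[uv]],float),np.array(p["K"],float),np.array(p["dist"],float))[0,0]
    E=np.array(p["extrinsics"]);d=E[:3,:3]@np.array([u[0],-u[1],-1]);return E[:3,3],d
def onz(p,uv,z):
    o,d=ray(p,uv);return o+d*(z-o[2])/d[2]
def proj(p,X):
    E=np.array(p["extrinsics"]);c=(np.atleast_2d(X)-E[:3,3])@E[:3,:3];c=c*[1,-1,-1]
    return cv2.projectPoints(c,np.zeros(3),np.zeros(3),np.array(p["K"],float),np.array(p["dist"],float))[0][:,0]
def save(p,n,crop=None,s=1):
    im=p["img"]
    if crop: im=im[crop[1]:crop[3],crop[0]:crop[2]]
    cv2.imwrite("pics/"+n,cv2.resize(im[:,:,::-1],None,fx=s,fy=s,interpolation=cv2.INTER_CUBIC))
def axis(p,m,z):
    ys,xs=np.nonzero(m);P=np.array([onz(p,(a,b),z)[:2] for a,b in zip(xs,ys)])
    (c,s,a)=cv2.minAreaRect(P.astype(np.float32));
    v=np.linalg.svd(P-P.mean(0),full_matrices=False)[2][0];v=v*np.sign(v[1])
    return np.round(c,1),np.round(s,1),np.round(np.degrees(np.arctan2(v[1],v[0])),1),P
E
python3 - <<'E'
from h import *
ims=[]
for c in("top","side"):
    p=eyes.read_camera(c);save(p,c+"0.png")
    for n in("bladebox","cartridge","brush_mid","tweezers"):
        for d in eyes.cut_out(p,n):
            r=axis(p,d["mask"],5) if d["mask"].sum()>20 else [0]*3
            print(c,n,round(d["score"],2),np.round(d["uv"]),d["mask"].sum(),*r[:3])
print(readout.state())
E
```

```text
top bladebox 0.66 [144. 233.] 3859 [579.  137.3] [ 89.8 192.9] 92.1
top cartridge 0.64 [183. 231.] 285 [588.1  79.4] [26.4 39.1] 94.0
top brush_mid 0.91 [287. 288.] 707 [ 501.3 -118.2] [186.1  14.6] 0.8
top brush_mid 0.89 [176. 118.] 738 [800. 103.] [ 17.8 190.6] 150.6
top brush_mid 0.71 [381. 210.] 799 [ 632.1 -289.7] [ 16.7 191.1] 92.3
top brush_mid 0.63 [289. 142.] 732 [ 754.2 -113.6] [ 16.5 189.6] 131.4
top tweezers 0.58 [402. 300.] 10 0 0 0
side bladebox 0.64 [210. 160.] 2481 [588.6 162.8] [106.5 252.1] 87.1
side bladebox 0.59 [221. 171.] 244 [598.9 115.3] [33.7 55.1] 90.1
side cartridge 0.47 [222. 168.] 219 [598.  115.1] [31.8 52.3] 90.2
side brush_mid 0.96 [347. 308.] 939 [ 633.4 -291.2] [ 18.8 190.7] 92.5
side brush_mid 0.96 [344. 210.] 637 [ 755.9 -114.8] [ 23.1 191.2] 131.0
side brush_mid 0.71 [299. 146.] 494 [799.7 104.1] [ 29.6 188.7] 150.3
side brush_mid 0.64 [227. 268.] 744 [ 504.  -119.2] [188.8  19.7] 0.5
side tweezers 0.81 [272. 354.] 214 [ 475.6 -296.5] [93.6 14.4] 82.4
{'t': 0.5, 'joints': array([-1.22561157e+00,  4.90910458e-01,  1.55893332e+00, -1.24607628e-05,
        1.09172124e+00, -1.05587964e-01]), 'qvel': array([ 0.00035944,  0.00094108,  0.00073098,  0.0022714 ,  0.00023654,
       -0.00041505]), 'tau': array([-2.07938996e-03, -6.12051916e+01, -2.58283621e+01,  6.92149205e-02,
        4.47481242e-02, -2.60377226e-05]), 'eef_pos': array([ 272.31105611, -562.55261896,  214.64295267]), 'tcp_rot': array([3.14156633e+00, 1.39100293e-05, 4.50778469e-01]), 'ft_force': array([ 0.0476387 , -0.5675458 , -0.15746202]), 'moment': array([-0.00192028,  0.01952234, -0.00065945]), 'grip_force': 0.0, 'opening': 1.0002392027918172}
```

View pics/top0.png

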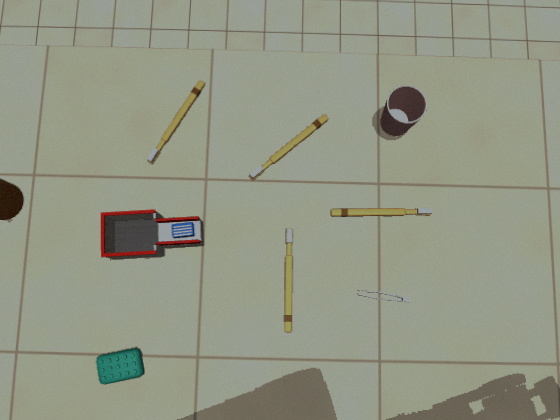

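View pics/side0.png

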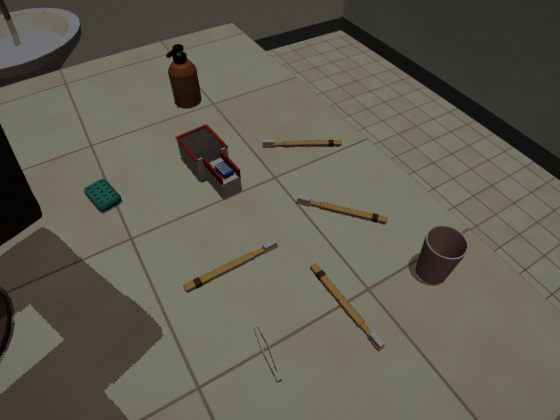

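Brush candidates in the top view, by pixel: (176,118), (289,142), (287,288) and (381,210). The one farthest to the robot's right (most -y, at image right) is (381,210), with y about -290 and its dark band towards +y, as described. The tweezers are at (383,296) and the box at (150,233) with its mouth at about (202,230). Next I'll check the choice in a crop and measure.

Run:
```python
from h import *
p=eyes.read_camera("top");save(p,"crop.png",(310,180,450,320),4)
d=min(eyes.cut_out(p,"brush_mid"),key=lambda d:np.hypot(*(np.array(d["uv"])-[381,210])))
c,s,a,P=axis(p,d["mask"],8);t=(P-P.mean(0))@[np.cos(np.radians(a)),np.sin(np.radians(a))]
print("brush",c,s,a)
im=p["img"].astype(int);red=(im[:,:,0]>110)&(im[:,:,1]<60)&(im[:,:,2]<60)
red[:200]=0;red[270:]=0;red[:,210:]=0;red[:,:90]=0
ys,xs=np.nonzero(red);Q=np.array([onz(p,(x,y),65)[:2] for x,y in zip(xs,ys)])
print("red",len(Q),Q.min(0),Q.max(0))
for y0 in range(60,250,15):
    q=Q[(Q[:,1]>=y0)&(Q[:,1]<y0+15)]
    if len(q):print(y0,q.min(0).round(1),q.max(0).round(1))
for d in eyes.cut_out(p,"cartridge"): print("cart",axis(p,d["mask"],58)[:3])
```

```text
brush [ 631.3 -290.9] [ 13.3 186.5] 91.9
red 639 [530.95388251  40.6269025 ] [613.76858445 212.70906517]
60 [558.6  60. ] [602.8  74. ]
75 [556.5  75.2] [600.7  89.7]
90 [556.1  90.7] [600.3 104.6]
105 [538.4 105.2] [600.  119.3]
120 [538.  120.1] [613.8 134.8]
135 [535.9 135.8] [613.4 149.9]
150 [535.5 150.1] [611.2 164.1]
165 [533.4 165.4] [610.9 179.6]
180 [531.3 181. ] [608.7 194.9]
195 [531. 195.] [608.4 210. ]
210 [572.7 210.1] [606.2 212.7]
cart (array([581.8,  70.1]), array([27.1, 39.2]), np.float64(102.2))
cart (array([ 621.4, -278.8]), array([ 14.4, 180.1]), np.float64(91.9))
```

View pics/crop.png

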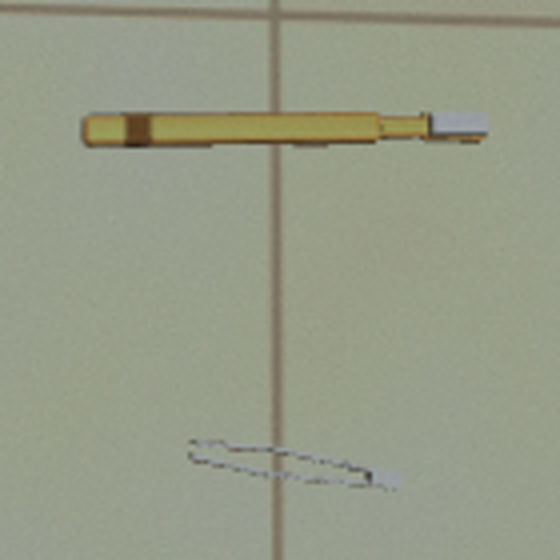

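The crop confirms the choice: a horizontal brush with its dark band at the left (+y), crop (140,130), and the tweezers well apart at (290,465). Moving now.

Call:
{"op": "move_arm", "data": {
  "plan": [
    [[0,0,-10],[0.06,-0.01,0],1],
    [[0,0,-20],[0.12,-0.02,0],1],
    [[0,0,-30],[0.18,-0.03,0],1],
    [[0,0,-40],[0.24,-0.04,0],1],
    [[0,0,-50],[0.3,-0.05,0],1]
  ]
}}

```text
t: 1.27
eef_pos: [522.1, -385.6, 214.8]
tcp_rot: [3.141, 0.0, 1.329]
ft_force: [0.6, -0.7, 0.2]
opening: 1.003
grip_force: 0.0
```

Call:
{"op": "move_arm", "data": {
  "plan": [
    [[0,0,-8],[0.04,0.034,0.02],1],
    [[0,0,-16],[0.08,0.068,0.04],1],
    [[0,0,-16],[0.105,0.088,0.07],1],
    [[0,0,-16],[0.105,0.088,0.1],1],
    [[0,0,-16],[0.105,0.088,0.1],1]
  ]
}}

```text
t: 1.9
eef_pos: [630.9, -305.7, 112.4]
tcp_rot: [-3.138, -0.002, 1.603]
ft_force: [0.1, -0.6, 0.7]
opening: 1.0
grip_force: 0.0
```

Run:
```python
from h import *
s=readout.state();print(s["eef_pos"],np.degrees(s["tcp_rot"]),s["ft_force"])
p=eyes.read_camera("wrist");save(p,"w1.png")
for d in eyes.cut_out(p,"brush_mid"): print(d["score"],d["uv"],axis(p,d["mask"],8)[:3])
print(proj(p,[s["eef_pos"]*[1,1,0]+[0,0,8]]))
```

```text
[ 630.86684086 -305.73770029  112.37492562] [-1.79790183e+02 -1.29755058e-01  9.18643886e+01] [ 0.05365699 -0.6338634   0.69281416]
0.78 [504.5, 30.8] (array([ 797.2, -161.3]), array([20.5, 61. ]), np.float64(133.7))
0.56 [277.5, 160.2] (array([ 633., -276.]), array([ 14.7, 166.1]), np.float64(92.1))
0.15 [77.8, 186.9] (array([ 478.6, -291.4]), array([96.3, 17.1]), np.float64(82.4))
[[271.6580037  212.76636097]]
```

View pics/w1.png

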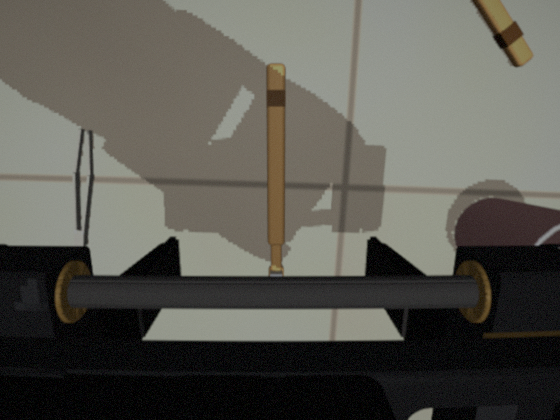

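The wrist view shows the brush centred between the fingers (column 276), butt at row 65 and neck at about row 245, so the grasp falls on the handle slightly head-side of the middle. Descending.

Call:
{"op": "move_arm", "data": {
  "plan": [
    [[0,0,0],[0,0.001,0.04],1],
    [[0,0,0],[0,0.001,0.08],1],
    [[0,0,0],[0,0.001,0.1],1],
    [[0,0,0],[0,0.001,0.109],1],
    [[0,0,0],[0,0.001,0.109],1]
  ]
}}

```text
t: 2.62
eef_pos: [632.9, -307.0, 6.5]
tcp_rot: [3.141, 0.001, 1.603]
ft_force: [-0.5, -0.2, 0.6]
opening: 1.003
grip_force: 0.0
```

Call:
{"op": "move_arm", "data": {
  "plan": [
    [[0,0,0],[0,0,0],-1],
    [[0,0,0],[0,0,0],-1],
    [[0,0,0],[0,0,0],-1],
    [[0,0,0],[0,0,0],-1],
    [[0,0,0],[0,0,0],-1]
  ]
}}

```text
t: 3.25
eef_pos: [632.6, -306.6, 5.7]
tcp_rot: [3.142, 0.0, 1.603]
ft_force: [0.8, 0.2, -0.1]
opening: 0.528
grip_force: 0.0
```

Call:
{"op": "move_arm", "data": {
  "plan": [
    [[0,0,0],[0,0,0.003],0],
    [[0,0,0],[0,0,0.003],-1],
    [[0,0,0],[0,0,0.003],-1],
    [[0,0,0],[0,0,0.003],-1],
    [[0,0,0],[0,0,0.003],-1]
  ]
}}

```text
t: 3.88
eef_pos: [632.6, -306.6, 2.7]
tcp_rot: [3.142, 0.0, 1.603]
ft_force: [0.3, 0.0, 0.5]
opening: 0.145
grip_force: 30.0
```

Call:
{"op": "move_arm", "data": {
  "plan": [
    [[0,0,0],[0,0,0],-1],
    [[0,0,0],[0,0,0],-1],
    [[0,0,0],[0,0,0],-1]
  ]
}}

```text
t: 4.25
eef_pos: [632.6, -306.6, 2.7]
tcp_rot: [3.142, 0.0, 1.603]
ft_force: [0.7, 0.0, -0.5]
opening: 0.145
grip_force: 30.0
```

Call:
{"op": "move_arm", "data": {
  "plan": [
    [[0,0,0],[0,0,-0.03],-1],
    [[0,0,0],[0,0,-0.06],-1],
    [[0,0,0],[0,0,-0.1],-1],
    [[0,0,0],[0,0,-0.1],-1]
  ]
}}

```text
t: 4.75
eef_pos: [633.8, -307.2, 106.0]
tcp_rot: [3.137, 0.003, 1.603]
ft_force: [1.1, 0.3, -1.1]
opening: 0.146
grip_force: 30.0
```

Call:
{"op": "move_arm", "data": {
  "plan": [
    [[0,0,0],[0.045,-0.007,0],-1],
    [[0,0,-1],[0.09,-0.014,0],-1],
    [[0,0,-2],[0.135,-0.021,0],-1],
    [[0,0,-2.8],[0.18,-0.028,0],-1],
    [[0,0,-2.8],[0.21,-0.032,0],-1]
  ]
}}

```text
t: 5.38
eef_pos: [592.9, -95.8, 101.7]
tcp_rot: [-3.14, -0.001, 1.653]
ft_force: [0.5, -0.5, 0.9]
opening: 0.142
grip_force: 30.0
```

```bash
cat > look.py <<'E'
from h import *
import sys
s=readout.state();print(s["eef_pos"],np.degrees(s["tcp_rot"]),s["opening"],s["grip_force"])
for c in sys.argv[2:]:
    p=eyes.read_camera(c);save(p,sys.argv[1]+c+".png")
    for n,z in(("brush_mid",s["eef_pos"][2]+5),("cartridge",58)):
        for d in eyes.cut_out(p,n):
            if d["mask"].sum()>20: print(c,n,round(d["score"],2),np.round(d["uv"]),*axis(p,d["mask"],z)[:3])
E
python3 look.py a top wrist
python3 - <<'E'
import cv2,numpy as np
a=cv2.imread("pics/atop.png")[150:360,20:300];b=cv2.imread("pics/awrist.png")[:300]
a=cv2.resize(a,(400,300));b=cv2.resize(b,(400,214));b=cv2.copyMakeBorder(b,0,86,0,0,0)
cv2.imwrite("pics/aa.png",np.hstack([a,b]))
E
```

```text
[592.92281488 -95.75142162 101.71991743] [-1.79912489e+02 -3.15237038e-02  9.46907001e+01] 0.14234267194379147 29.998874366283417
top brush_mid 0.85 [177. 119.] [763.4  81.8] [ 14.9 166.2] 150.5
top brush_mid 0.57 [306. 129.] [ 748.9 -140.9] [14.3 91.6] 130.7
top cartridge 0.68 [183. 231.] [581.3  72.4] [26.3 31.6] 106.2
wrist brush_mid 0.95 [453. 224.] [692.5 -81.2] [ 10.1 118.5] 130.9
wrist brush_mid 0.81 [142. 226.] [531.5 -83.6] [110.6  11.2] 0.9
wrist brush_mid 0.68 [273. 147.] [591.6 -61.4] [ 15.  156.9] 94.7
```

View pics/aa.png

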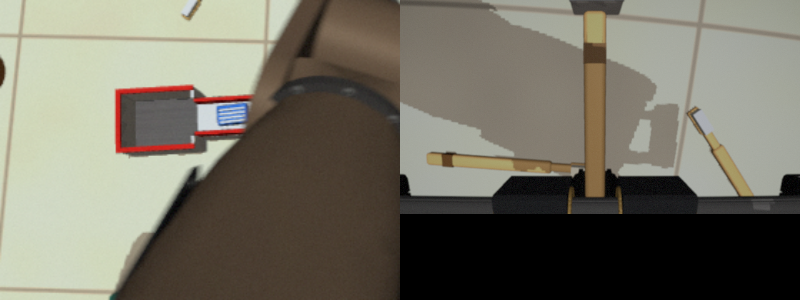

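The top view shows the cartridge in the channel with the arm hiding the brush. In the wrist view the brush (column 595) points straight at the mouth (columns 570–622). Next I'll check that it is level from the side.

Run:
```python
from h import *
p=eyes.read_camera("side")
s=readout.state();t=s["eef_pos"];a=np.radians(94.7);u=np.array([np.cos(a),np.sin(a),0])
im=p["img"].copy()
q=proj(p,[t+[0,0,2]+u*112,t+[0,0,2]-u*78]);print(q)
o=np.array([582.5,43,0]);v=np.array([-u[1],u[0],0])
for b in [(0,23,65),(0,-23,65),(75,-23,65),(75,23,65)]:
    w=proj(p,[o+u*b[0]+v*b[1]+[0,0,b[2]]])[0];cv2.circle(im,tuple(int(round(k)) for k in w),1,(0,255,0),-1)
for w in q: cv2.circle(im,tuple(int(round(k)) for k in w),1,(255,0,255),-1)
p["img"]=im;save(p,"sb.png",(150,100,350,250),4)
```

```text
[[234.60797076 166.96002224]
 [294.69386167 231.50085531]]
```

View pics/sb.png

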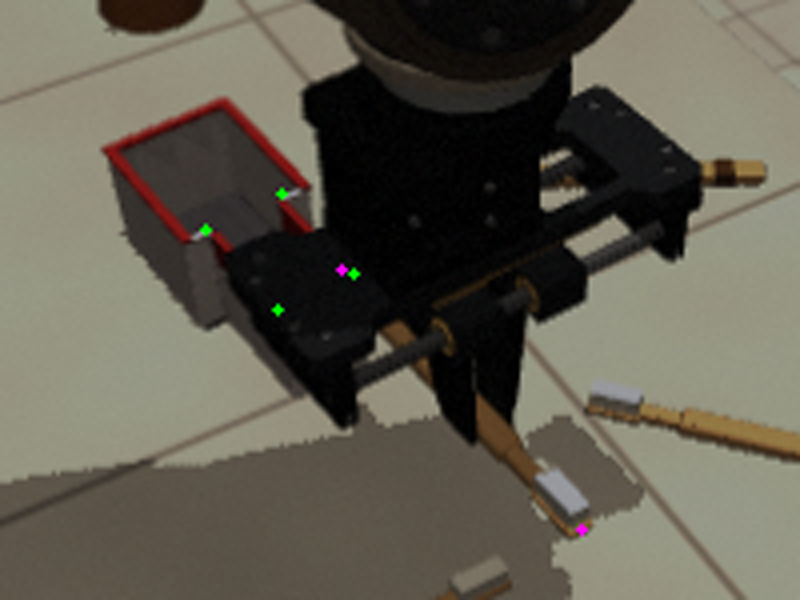

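The predicted head end (582,530) lies on the real one, so the brush is level. The predicted channel corners match at the far end. Lowering, then pushing.

Call:
{"op": "move_arm", "data": {
  "plan": [
    [[0,0,0],[0,0,0.025],-1],
    [[0,0,0],[0,0,0.049],-1],
    [[0,0,0],[0,0,0.049],-1],
    [[0,0,0],[0.015,0,0.049],-1],
    [[0,0,0],[0.022,0,0.049],-1]
  ]
}}

```text
t: 6.35
eef_pos: [592.4, -74.9, 54.6]
tcp_rot: [3.14, 0.0, 1.652]
ft_force: [-0.1, 0.2, -1.2]
opening: 0.143
grip_force: 30.0
```

Call:
{"op": "move_arm", "data": {
  "plan": [
    [[0,0,0],[0.005,0,0],-1],
    [[0,0,0],[0.011,0,0],-1],
    [[0,0,0],[0.017,0,0],-1],
    [[0,0,0],[0.023,0,0],-1],
    [[0,0,0],[0.028,0,0],-1]
  ]
}}

```text
t: 6.98
eef_pos: [589.8, -47.5, 53.6]
tcp_rot: [-3.142, 0.0, 1.652]
ft_force: [0.2, -0.2, 0.3]
opening: 0.145
grip_force: 30.0
```

```bash
python3 look.py b top side
python3 - <<'E'
import cv2,numpy as np
a=cv2.imread("pics/btop.png")[180:290,80:230];b=cv2.imread("pics/bside.png")[110:220,150:300]
cv2.imwrite("pics/bb.png",cv2.resize(np.hstack([a,b]),(800,293)))
E
```

```text
[589.84368179 -47.50471485  53.61623991] [-1.79998415e+02  4.43361025e-03  9.46317059e+01] 0.14473037465948332 29.999102354049683
top brush_mid 0.87 [288. 287.] [ 499.1 -116.1] [175.6  12.1] 0.5
top brush_mid 0.63 [298. 139.] [ 750.4 -127.2] [ 14.4 140.3] 131.4
top brush_mid 0.47 [291. 223.] [ 595.  -120.2] [8.9 7. ] 164.4
side brush_mid 0.7 [340. 208.] [ 721.7 -148.5] [ 27.2 176.6] 131.3
side brush_mid 0.69 [267. 218.] [588.6 -58.6] [ 20.1 143.4] 95.4
side brush_mid 0.6 [319. 146.] [798.8  30.1] [19.1 88.7] 152.6
```

View pics/bb.png

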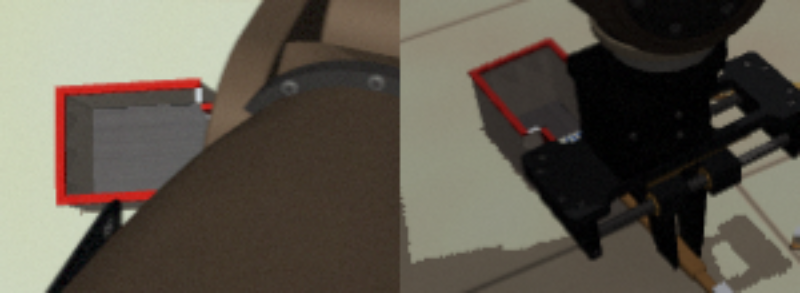

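The arm hides the channel, but the cartridge edge shows near (570,135) in the side half, ahead of the brush, and forces are nil. Pushing on.

Call:
{"op": "move_arm", "data": {
  "plan": [
    [[0,0,0],[0.005,0,0],-1],
    [[0,0,0],[0.011,0,0],-1],
    [[0,0,0],[0.017,0,0],-1],
    [[0,0,0],[0.023,0,0],-1],
    [[0,0,0],[0.028,0,0],-1]
  ]
}}

```text
t: 7.9
eef_pos: [587.6, -19.4, 53.7]
tcp_rot: [3.142, 0.0, 1.652]
ft_force: [-0.0, -0.1, 0.0]
opening: 0.141
grip_force: 30.0
```

Call:
{"op": "move_arm", "data": {
  "plan": [
    [[0,0,0],[0.005,0,0],-1],
    [[0,0,0],[0.011,0,0],-1],
    [[0,0,0],[0.017,0,0],-1],
    [[0,0,0],[0.023,0,0],-1],
    [[0,0,0],[0.024,0,0],-1]
  ]
}}

```text
t: 8.52
eef_pos: [585.6, 4.4, 53.6]
tcp_rot: [-3.142, 0.0, 1.652]
ft_force: [0.3, 0.2, -0.1]
opening: 0.14
grip_force: 30.0
```

```bash
python3 look.py c top side
python3 - <<'E'
import cv2,numpy as np
a=cv2.imread("pics/ctop.png")[180:290,80:230];b=cv2.imread("pics/cside.png")[110:220,150:300]
cv2.imwrite("pics/cc.png",cv2.resize(np.hstack([a,b]),(800,293)))
E
```

```text
[585.63779738   4.42673068  53.61757801] [-1.79999363e+02  3.38511430e-03  9.46570358e+01] 0.13997650207031487 29.99927669763565
top brush_mid 0.78 [178. 117.] [781.5  91.8] [ 16.7 177. ] 150.1
top brush_mid 0.75 [288. 285.] [ 499.2 -116.1] [179.   12.1] 0.5
top brush_mid 0.68 [254. 225.] [589.9 -58.9] [12.4 28.1] 94.8
top brush_mid 0.59 [288. 142.] [ 739.3 -114.7] [ 17.6 176.2] 131.5
side brush_mid 0.79 [309. 144.] [764.4  49.7] [ 24.6 172.4] 152.1
side brush_mid 0.64 [252. 203.] [ 5.831e+02 -4.000e-01] [ 16.4 158.9] 96.5
side brush_mid 0.62 [232. 268.] [ 492.7 -152.5] [173.6  18.4] 0.5
```

View pics/cc.png

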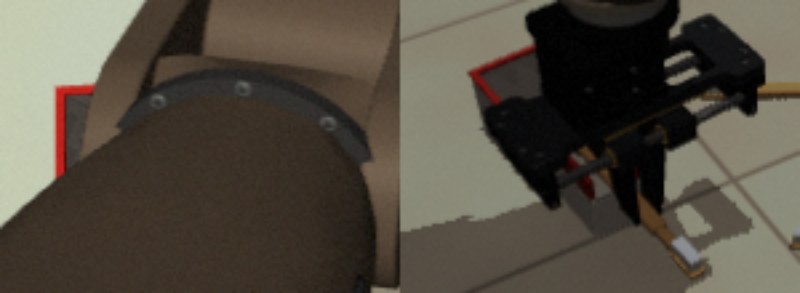

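Call:
{"op": "move_arm", "data": {
  "plan": [
    [[0,0,0],[0.005,0,0],-1],
    [[0,0,0],[0.01,0,0],-1],
    [[0,0,0],[0.01,0,0],-1]
  ]
}}

```text
t: 9.2
eef_pos: [584.8, 14.4, 53.6]
tcp_rot: [-3.142, 0.0, 1.652]
ft_force: [-0.4, 0.4, -0.3]
opening: 0.145
grip_force: 30.0
```

```bash
python3 look.py d wrist
```

```text
[584.81386732  14.40290992  53.62317257] [-1.79998116e+02  4.66376320e-03  9.46645447e+01] 0.14453495617765488 29.999146163463593
wrist brush_mid 0.74 [537.  41.] [698.4 128.8] [15.6 33. ] 149.3
wrist brush_mid 0.63 [432. 334.] [693.2 -42.9] [11.3 89.7] 131.5
wrist brush_mid 0.59 [274. 146.] [582.9  49.8] [ 15.1 157. ] 94.6
wrist cartridge 0.77 [283.  10.] [579.6 130.7] [18.5  6.9] 2.8
```

View pics/dwrist.png

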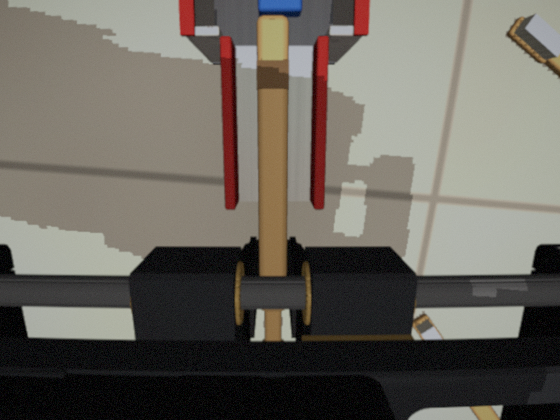

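The wrist view shows the brush down the clear channel, its tip at (272,20) past the far end, and the blue cartridge beyond it in the catch box at (280,5). Retracting straight, then checking from above.

Call:
{"op": "move_arm", "data": {
  "plan": [
    [[0,0,0],[-0.03,0,0],-1],
    [[0,0,0],[-0.07,0,0],-1],
    [[0,0,0],[-0.11,0,0],-1],
    [[0,0,0],[-0.14,0,-0.02],-1],
    [[0,0,0],[-0.17,0,-0.05],-1]
  ]
}}

```text
t: 9.98
eef_pos: [598.1, -156.7, 103.5]
tcp_rot: [-3.14, -0.001, 1.651]
ft_force: [0.9, -0.5, 0.2]
opening: 0.142
grip_force: 30.0
```

Call:
{"op": "move_arm", "data": {
  "plan": [
    [[0,0,0],[-0.03,0.007,0],-1],
    [[0,0,0],[-0.06,0.014,0],-1],
    [[0,0,0],[-0.1,0.02,0],-1],
    [[0,0,0],[-0.14,0.022,0],-1],
    [[0,0,0],[-0.15,0.022,0],-1]
  ]
}}

```text
t: 10.6
eef_pos: [632.4, -305.5, 103.3]
tcp_rot: [3.142, 0.0, 1.649]
ft_force: [-0.1, 0.3, -0.5]
opening: 0.145
grip_force: 30.0
```

Run:
```python
from h import *
s=readout.state();print(s["eef_pos"],s["tcp_rot"])
for c in("top","side"):
    p=eyes.read_camera(c)
    save(p,"e"+c+".png",(80,180,230,290) if c=="top" else (150,100,300,210),2.6)
    for d in eyes.cut_out(p,"cartridge"):
        if d["mask"].sum()>20: print(c,d["score"],d["uv"],*axis(p,d["mask"],15)[:3])
cv2.imwrite("pics/ee.png",np.hstack([cv2.imread("pics/etop.png"),cv2.imread("pics/eside.png")]))
```

```text
[ 632.39676387 -305.47716422  103.26440967] [3.14153507e+00 2.31812947e-04 1.64942348e+00]
side 0.38 [203.1, 157.1] [579.8 162.8] [21.9 36.2] 110.7
```

View pics/ee.png

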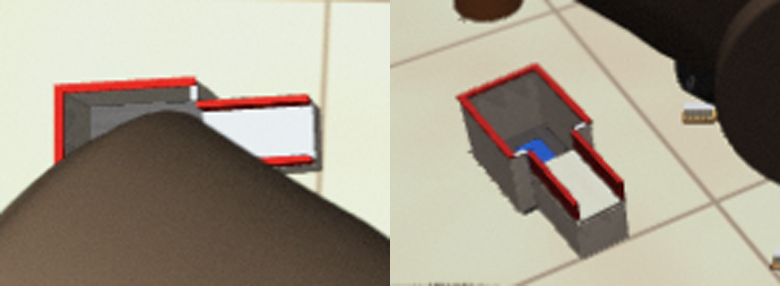

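The cartridge shows blue at (540,148) in the side half, inside the catch box, and the channel is empty. Laying the brush down at its old spot.

Call:
{"op": "move_arm", "data": {
  "plan": [
    [[0,0,0],[0,0,0.04],-1],
    [[0,0,0],[0,0,0.07],-1],
    [[0,0,0],[0,0,0.09],-1],
    [[0,0,0],[0,0,0.097],-1],
    [[0,0,0],[0,0,0.1],-1]
  ]
}}

```text
t: 11.42
eef_pos: [633.0, -303.1, 4.1]
tcp_rot: [3.141, 0.0, 1.652]
ft_force: [0.1, 0.0, -0.1]
opening: 0.14
grip_force: 30.0
```

Call:
{"op": "move_arm", "data": {
  "plan": [
    [[0,0,0],[0,0,0],-1],
    [[0,0,0],[0,0,0],0],
    [[0,0,0],[0,0,0],0],
    [[0,0,0],[0,0,0],0],
    [[0,0,0],[0,0,0],0]
  ]
}}

```text
t: 12.05
eef_pos: [632.7, -303.3, 3.7]
tcp_rot: [3.142, 0.0, 1.652]
ft_force: [0.6, -0.2, -0.7]
opening: 0.476
grip_force: 0.0
```

Call:
{"op": "move_arm", "data": {
  "plan": [
    [[0,0,0],[0,0,-0.02],0],
    [[0,0,0],[0,0,-0.06],0],
    [[0,0,0],[0,0,-0.11],0],
    [[0,0,0],[-0.06,0,-0.15],0],
    [[0,0,0],[-0.12,0,-0.18],0]
  ]
}}

```text
t: 12.68
eef_pos: [641.8, -411.1, 181.3]
tcp_rot: [3.139, 0.002, 1.653]
ft_force: [0.3, -0.5, -0.5]
opening: 0.498
grip_force: 0.0
```

Call:
{"op": "move_arm", "data": {
  "plan": [
    [[0,0,0],[-0.06,0,0],0],
    [[0,0,0],[-0.12,0,0],0],
    [[0,0,0],[-0.16,0,0],0],
    [[0,0,0],[-0.16,0,0],0]
  ]
}}

```text
t: 13.18
eef_pos: [652.8, -572.7, 177.2]
tcp_rot: [-3.142, 0.0, 1.649]
ft_force: [-0.5, 0.7, -0.5]
opening: 0.502
grip_force: 0.0
```

Run:
```python
from h import *
s=readout.state();print(s["eef_pos"],s["opening"])
for c in("top","side"):
    p=eyes.read_camera(c);save(p,"f"+c+".png",None,400/560)
    for n in("cartridge","brush_mid","tweezers"):
      for d in eyes.cut_out(p,n):
        if d["mask"].sum()>20: print(c,n,round(d["score"],2),d["uv"],*axis(p,d["mask"],13 if n[0]=="c" else 5)[:3])
cv2.imwrite("pics/ff.png",np.hstack([cv2.imread("pics/ftop.png"),cv2.imread("pics/fside.png")]))
```

```text
[ 652.82632026 -572.72211918  177.15704286] 0.5015347502438654
top cartridge 0.64 [140.1, 235.4] [576.3 156.8] [24.1 39.3] 95.2
top brush_mid 0.93 [289.0, 145.1] [ 754.2 -113.6] [ 17. 190.] 131.3
top brush_mid 0.89 [288.4, 269.5] [ 523.6 -116.9] [141.5  12.8] 0.6
top brush_mid 0.83 [353.6, 209.6] [ 627.6 -248.1] [ 15.7 112.2] 95.5
top brush_mid 0.81 [177.3, 118.8] [799.  102.6] [ 18.3 187.9] 150.4
side brush_mid 0.96 [343.7, 307.2] [ 632.8 -289.6] [ 16.8 183.7] 95.5
side brush_mid 0.66 [223.3, 270.5] [ 484.9 -119.8] [ 20.9 152.2] 179.5
side tweezers 0.48 [266.3, 354.1] [ 475.  -295.8] [97.3 14.3] 82.8
```

View pics/ff.png

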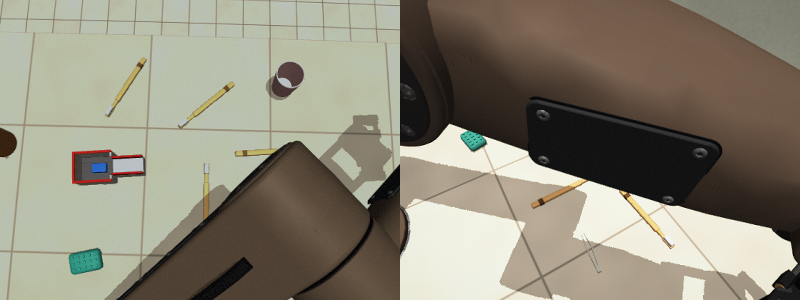

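The razor head lies flat in the catch box (top half (98,168)), the brush is flat and released on the shelf, and the tweezers have not moved. Handing in.

```bash
python3 -c "
from cell import env
print(env.job_done())"
```

```text
the job is handed in; nothing more can be done
None
```

The job is handed in: the razor head was pushed out with the brush and lies flat in the catch box, the toothbrush is back on the shelf released, and the tweezers are where they were; the hand-in call gave no verdict.

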